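# Tip a tray of oranges into the feed hopper and hang the tray up

## Task

Pick up the loaded tray by its bridge handle, tip all three oranges out of its open front into the feed hopper without handling the fruit or dropping it from high up, then bring the empty tray in from the prongs' free end, gently hang it by its handle across both prongs of the drying rack and let go. Leave everything else on the counter where it stands.

Things in the scene. Friction and masses are not known exactly. Their poses are not given: they have to be found in the camera images.
- tray: loose steel tray, 131 (x) by 142 mm (y); origin: centre of its underside, z up. Floor 4 mm; side (y) and back (+x) walls 45 mm high, 4 mm thick; the front (-x) is open but for a sill rising 6 mm above the floor. A flat strap (26 mm wide) amid each side wall rises to carry the rigid bridge handle over the middle. 0.35 kg empty, 0.7 kg loaded
- tray_grip (a point): centre of the tray's wooden bridge handle, 110 mm above the tray's underside, straight above the tray's origin: a flat bar along the tray's y, 14 mm thick (x), 132 mm long (y), 26 mm tall (z, from 97 to 123 mm above the underside). Axes as the tray's
- orange0: an orange, a ball 62 mm in diameter, one of three lying loose in the tray; origin at its centre
- orange1: an orange, a ball 62 mm in diameter, one of three lying loose in the tray; origin at its centre
- orange2: an orange, a ball 62 mm in diameter, one of three lying loose in the tray; origin at its centre
- hopper: steel feed hopper on four legs, fixed to the counter; square open mouth 210 mm inside, 218 mm outside (rim flange to 234 mm), walls 4 mm, upright; rim 150 mm above the counter; floor inside slopes down to +x, from about 75 to 35 mm above the counter. Origin: on the counter under the middle of the mouth; x, y along the sides
- hopper_mouth (a point): centre of the hopper's mouth at rim height, 150 mm above the counter; axes as the hopper's
- rack: fixed drying rack. Two level round prongs, 10 mm thick, at y = -42 and +42 mm, run from posts at x = +92 mm (12 mm square, 170 mm high) towards -x and end at x = -52 mm in tips bent up to 182 mm. The prongs' upper side is 170 mm above the counter. Base plate 190 by 160 by 10 mm. Origin: on the counter, under the best place for the hung handle
- rack_seat (a point): point midway between the two prongs, level with their upper side (170 mm above the counter), above the rack's origin: best place for the middle of the handle's underside, handle along the rack's y. Axes as the rack's
- tin: bystander: tin can, 68 mm across, 85 mm tall; origin at centre of its underside
- mug: bystander: white mug, 76 mm across, 85 mm tall; origin at centre of its underside
- jar: bystander: white jar with lid, 72 mm across, 100 mm tall; origin at centre of its underside
- bowl: bystander: steel bowl, 90 mm across, 45 mm tall; origin at centre of its underside
There are look-alikes about, which are no part of the job. What is shaped like the tray but blue is not meant.

How it is judged:
On the way, in this order (a step that is already met when the one before it is completed fails the run):
1. the tray is lifted clear of the counter, at least 50 mm, with all three oranges in it (height (world z) of tray above 0.05 m and x of orange0 in the frame of tray between -0.062 and 0.062 m and y of orange0 in the frame of tray between -0.067 and 0.067 m and z of orange0 in the frame of tray between 0.02 and 0.07 m and x of orange1 in the frame of tray between -0.062 and 0.062 m and y of orange1 in the frame of tray between -0.067 and 0.067 m and z of orange1 in the frame of tray between 0.02 and 0.07 m and x of orange2 in the frame of tray between -0.062 and 0.062 m and y of orange2 in the frame of tray between -0.067 and 0.067 m and z of orange2 in the frame of tray between 0.02 and 0.07 m), for 0.2 s.
2. all three oranges are in the hopper, tipped out of the tray (x of orange0 in the frame of hopper between -0.105 and 0.105 m and y of orange0 in the frame of hopper between -0.105 and 0.105 m and z of orange0 in the frame of hopper between 0.03 and 0.135 m and x of orange1 in the frame of hopper between -0.105 and 0.105 m and y of orange1 in the frame of hopper between -0.105 and 0.105 m and z of orange1 in the frame of hopper between 0.03 and 0.135 m and x of orange2 in the frame of hopper between -0.105 and 0.105 m and y of orange2 in the frame of hopper between -0.105 and 0.105 m and z of orange2 in the frame of hopper between 0.03 and 0.135 m and distance between each of orange0, orange1, orange2 and tray above 0.09 m), for 0.2 s.
3. the empty tray hangs by its handle across both prongs of the rack (x of tray_grip in the frame of rack between -0.045 and 0.04 m and y of tray_grip in the frame of rack between -0.03 and 0.03 m and z of tray_grip in the frame of rack between 0.176 and 0.195 m and angle between tray's own z axis and vertical below 0.3 rad and contact force between tray and rack above 0.5 N and linear speed of tray below 0.03 m/s), for 0.2 s.
At the end, for the whole second after the job is handed in: All three oranges lie at rest inside the hopper below its rim, and the tray hangs at rest on the rack: its handle rests on the two prongs between the bent tips and the posts, within 30 mm of midway between the prongs, the tray within 17 degrees of level, carried by the rack (all of step 3 and x of orange0 in the frame of hopper between -0.105 and 0.105 m and y of orange0 in the frame of hopper between -0.105 and 0.105 m and z of orange0 in the frame of hopper between 0.03 and 0.135 m and x of orange1 in the frame of hopper between -0.105 and 0.105 m and y of orange1 in the frame of hopper between -0.105 and 0.105 m and z of orange1 in the frame of hopper between 0.03 and 0.135 m and x of orange2 in the frame of hopper between -0.105 and 0.105 m and y of orange2 in the frame of hopper between -0.105 and 0.105 m and z of orange2 in the frame of hopper between 0.03 and 0.135 m and linear speed of each of orange0, orange1, orange2 below 0.06 m/s); the robot touches nothing.
It fails at once if an orange is handled with the fingers (over 4 N) (contact force between the fingers and orange0 above 4 N or contact force between the fingers and orange1 above 4 N or contact force between the fingers and orange2 above 4 N).
It fails at once if an orange is dropped from high up (faster than 2.1 m/s) (linear speed of any of orange0, orange1, orange2 above 2.1 m/s).
It fails at once if the tray is forced onto the rack with more than 45 N (contact force between tray and rack above 45 N).
It fails at once if a bystander is moved more than 30 mm (distance of any of tin, mug, jar, bowl from where it was at the start of the episode above 0.03 m).
It also fails if it takes over 72 s, if anything falls off the work surface, if the arm or the gripper's body presses on something with over 40 N, if the wrist force passes 120 N, or if a joint passes its speed limit or range.

## Robot

A 6-joint arm with a two-finger parallel gripper is mounted at the origin on the work surface. World frame = base frame: x ahead of the robot, y to its left, z up, the work surface at z = 0. Lengths are in m, angles in rad, forces in N, time in s.
With the tool pointing down it reaches from about 0.4 to 0.825 m from the base axis. Payload 7 kg.
Tool frame: the origin (TCP) lies on the centre line of the jaws, within the pads' length; the fingertips stand 22 mm ahead of it and the grasp point (between the pads) lies 3 mm ahead of it; z points along the fingers, y is the line along which they close (so a half turn about z gives the same grasp; the last joint's range is limited). The gripper opens to 88 mm and grips with 3 to 60 N. Pads are 19 mm wide; open, the fingers measure 130 mm over their backs; the gripper's body (78 mm by 193 mm) begins 47 mm behind the grasp point.
Start: joints at [-1.059, 0.359, 0.012, 0, -1.224, -0.288], TCP at [0.15, -0.658, 0.249] pointing down, gripper open.
Joint ranges: [-3.07, 3.07], [-1.43, 2.12], [-1.02, 1.25], [-3.03, 1.67], [-3.05, -0], [-3.03, 3.03]. Speed limits (rad/s): [2.39, 2.39, 3.01, 3.14, 3.14, 3.14].

## Interface

Orientations are given as [roll, pitch, yaw] about the fixed x, y, z axes, in that order (R = Rz(yaw) Ry(pitch) Rx(roll)).
In Python, from station import arm gives the robot as it stands.
- The arm moves only by the tool arm_command, never from a script. Its argument "series" is one flat list of numbers, 7 for each row, row after row: the turn, a rotation vector about the tool's x, y, z each as a share of 90 degrees, from -1 to 1, then the shift along the tool's x, y, z each as a share of 0.1 m, from -1 to 1, then the opening, from 0 (shut) to 1 (fully open). A call has 1 to 8 rows; each row is the pose to reach, as a shift and turn from the pose commanded when the call began, along the tool's axes at that moment; what a row does not reach only later rows make up. A row lasts 1/8 s, in which the tool goes at most 62.5 mm and 10.7 degrees, less where a joint would pass 70% of its speed; a pose out of reach is approached as far as the arm can. A call with a number of a shift or a turn outside -1 to 1 is refused whole. A call with a gripper value outside its range is refused whole. The fingers move at their own pace and stop on an object; "force" is the grip in N (left out, the last holds). Time passes only in rows, so rows that repeat a pose let the fingers close. It gives the time, the measured TCP pose, the force, the opening and the grip force at its end, in the units of the state.
- arm.get_state(): the state, without advancing time (a new reading comes with each control period).
- arm.grab_frame(name): name is "side" or "top" or "wrist"; returns the picture (420x560x3 uint8, blue, green, red); there is no depth.
- arm.camera_model(name): a dict with "fovy" (degrees; the focal length in pixels is half the picture's height over the tangent of half this angle, whatever the lens; pixels are square), "cx", "cy" (the principal point, pixels), "pose" (4x4, takes a point from camera to world coordinates). Camera axes: x right, y down, z forward; pixel columns grow to the right and rows downward; lengths in m; the calibration is good to about 2 mm. A picture is of the moment at which its call begins: read the wrist's pose just before it. camera_model takes no time and is no camera call; for the wrist camera it gives the pose at the moment of the call.
- arm.job_done(): hands the job in; it is judged then, once.
The state is a dict: "t": time; "q": joint angles; "qd": joint speeds; "joint_efforts": joint torques, N m; "eef_pos": TCP position; "ee_rot": TCP orientation; "force": force on the tool from outside, world axes, zero at the start; "moment": the same for the moment, N m; "width": finger opening in m; "gripper_force": force on a finger pad.
Only numpy, scipy, OpenCV 4.12 (cv2) and the standard library are available. Lean on these libraries where they do the work, as an engineer would, in place of code of your own. Each camera call takes 0.05 s, during which the arm holds its last target. There are 200 camera calls.

## Working session

There is one attempt and no reset: what is moved stays moved. The work goes in short steps, Python scripts to look and compute and a tool call to move; the robot and the scene stay as the last step left them, time stands still between calls to the robot, and variables do not carry over. Pictures are saved under pics/ and viewed, at most 11 in all, crops included, and the job is handed in when it is done.

Besides the shell and the picture viewer there is one more tool, called by a JSON object that holds its "api" and its "payload", one argument or row to a line. arm_command: Moves the arm, as the interface text tells. Its arguments: {"type":"object","properties":{"series":{"type":"array"},"force":{"type":"number"}},"required":["series"]}

```bash
mkdir -p pics; python3 - <<'E'
from station import arm
import cv2,numpy as np
np.set_printoptions(precision=4,suppress=True)
for n in("side","top"):
    cv2.imwrite(f"pics/{n}0.png",arm.grab_frame(n)); m=arm.camera_model(n); print(n,m["fovy"],m["cx"],m["cy"],m["pose"],[k for k in m])
print(arm.get_state())
E
```

```text
side 51.18871347191173 279.4686601061254 200.3343685807154 [[-0.9727 -0.1859  0.1387  0.372 ]
 [-0.2311  0.7248 -0.649   0.6571]
 [ 0.0201 -0.6634 -0.748   0.9031]
 [ 0.      0.      0.      1.    ]] ['fovy', 'cx', 'cy', 'pose']
top 43.606639548166 276.2306350969224 209.2878384145022 [[ 0.0027 -0.9916  0.1294  0.3484]
 [-1.     -0.0036 -0.0068  0.0074]
 [ 0.0072 -0.1294 -0.9916  1.4435]
 [ 0.      0.      0.      1.    ]] ['fovy', 'cx', 'cy', 'pose']
{'t': 0.1, 'q': array([-1.0589,  0.3594,  0.0111, -0.0003, -1.2242, -0.2881]), 'qd': array([-0.0011,  0.0002,  0.0017,  0.001 ,  0.0011,  0.0003]), 'joint_efforts': array([ -0.0013, -58.4163,  29.3755,   7.0155,   0.0102,  -0.0001]), 'eef_pos': array([ 0.1497, -0.6578,  0.2477]), 'ee_rot': array([ 3.14  , -0.0002, -2.9179]), 'force': array([ 0.272 , -0.1525, -0.5816]), 'moment': array([0.0113, 0.0022, 0.0216]), 'gripper_force': 0.0, 'width': 0.08764033810704773}
```

View pics/top0.png

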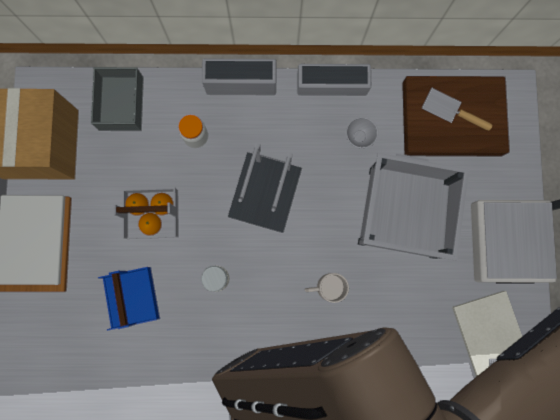

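View pics/side0.png

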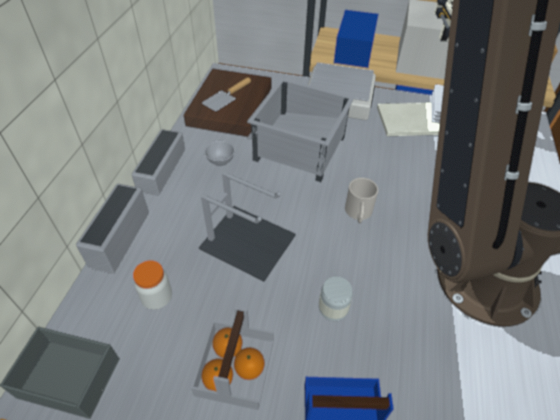

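The tray could be either of two things in the top view: the grey tray with oranges at (150,214), or the blue look-alike at (130,298), which the task rules out. The grey box at (117,98) has no handle. I choose (150,214). The hopper is at (412,207) and the rack at (265,190), with its posts towards the wall. I'll check the tray in one close crop.

```bash
cat > h.py <<'E'
import numpy as np,cv2
from station import arm
np.set_printoptions(precision=4,suppress=True)
def cam(n):
    m=arm.camera_model(n); return m,210/np.tan(np.radians(m["fovy"]/2))
def ray(n,u,v,z):
    m,f=cam(n);P=m["pose"];d=P[:3,:3]@np.array([(u-m["cx"])/f,(v-m["cy"])/f,1]);o=P[:3,3]
    return o+d*(z-o[2])/d[2]
def proj(n,p):
    m,f=cam(n);P=m["pose"];c=P[:3,:3].T@(np.array(p)-P[:3,3]);return np.array([m["cx"]+f*c[0]/c[2],m["cy"]+f*c[1]/c[2]])
E
python3 - <<'E'
import cv2,numpy as np
t=cv2.imread("pics/top0.png");s=cv2.imread("pics/side0.png")
z=lambda i,x0,y0,w,h:cv2.resize(i[y0:y0+h,x0:x0+w],(400,300),interpolation=cv2.INTER_CUBIC)
a=np.vstack([np.hstack([z(t,100,175,100,75),z(s,175,305,120,90)]),np.hstack([z(t,350,150,120,110)if 0 else z(t,345,150,140,105),z(t,205,140,120,90)])])
cv2.imwrite("pics/crop0.png",a)
E
```

```text
(no output)
```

View pics/crop0.png

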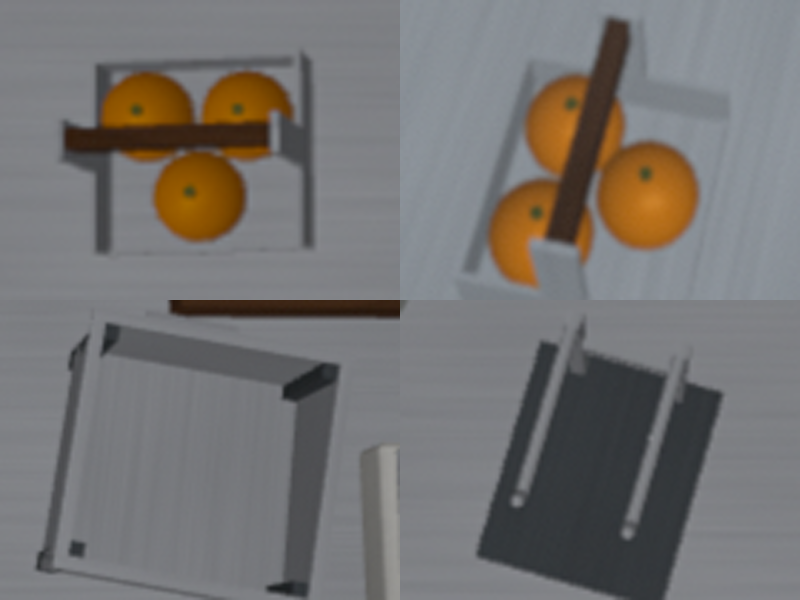

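The crop shows the grey tray with three oranges and a brown bridge handle running along world y. Its open front, with only the low sill, faces the bottom of the image (world -x). The rack's prong tips are at about (240,200) and (273,209), with the posts towards +x. The hopper rim corners are near (377,154), (464,173), (453,254) and (359,243).

```bash
python3 - <<'E'
from h import *
t=cv2.imread("pics/top0.png");s=cv2.imread("pics/side0.png")
print("hopper rim");C=[ray("top",*p,.15) for p in[(377,154),(464,173.5),(453,254),(359,243)]]
for c in C:print(c)
print("c",np.mean(C,0),[np.linalg.norm(C[i]-C[i-1]) for i in range(4)])
for i,j in((0,1),(3,2)):d=C[i]-C[j];print("yaw",np.arctan2(-d[0],d[1]))
for i,j in((0,3),(1,2)):d=C[i]-C[j];print("yaw",np.arctan2(d[1],d[0]))
print("side proj of rim",[proj("side",c) for c in C])
print("rack");T=[ray("top",240,200,.182),ray("top",273.4,209,.182)];Q=[ray("top",257.5,147.5,.17),ray("top",289.6,155.6,.17)]
print(T,Q,np.linalg.norm(T[0]-T[1]),[np.arctan2(*(q-a)[[1,0]]) for q,a in zip(Q,T)]);print("side tips",ray("side",258,218,.182),ray("side",276,194,.182))
B=[ray("top",*p,.01) for p in((247.9,152.9),(301.6,167.6),(284.5,230),(228.4,216.5))];print("base",np.mean(B,0),B)
print("tray")
for n,img,box in(("top",t,(100,180,190,245)),("side",s,(190,305,290,400))):
    x0,y0,x1,y1=box;h=cv2.cvtColor(img,cv2.COLOR_BGR2HSV)[y0:y1,x0:x1]
    m=((h[...,0]<15)&(h[...,1]>100)&(h[...,2]<95)).astype('u1')*255
    c=max(cv2.findContours(m,0,2)[0],key=cv2.contourArea);r=cv2.minAreaRect(c);b=cv2.boxPoints(r)+[x0,y0];print(n,r)
    e=sorted([(np.linalg.norm(b[i]-b[i-1]),i) for i in range(4)])
    E=[ray(n,*((b[i]+b[i-1])/2),.12) for _,i in e[:2]];d=E[0]-E[1];d*=np.sign(d[1]);print(E,np.mean(E,0),np.linalg.norm(d),"yaw",np.arctan2(-d[0],d[1]))
m=None
for p in((149.5,224),(136.5,204),(162,204)):print("orange",ray("top",*p,.035))
print("corners",[ray("top",*p,.045) for p in((124,191),(177,188))],[ray("top",*p,.02) for p in((125,238),(177,237))])
for p in((214,278),(331,287),(192,128),(362,132)):print("by",ray("top",*p,.06))
E
```

```text
hopper rim
[ 0.6588 -0.2553  0.15  ]
[ 0.6096 -0.4732  0.15  ]
[ 0.4077 -0.4372  0.15  ]
[ 0.4341 -0.2058  0.15  ]
c [ 0.5276 -0.3429  0.15  ] [np.float64(0.23012418755328237), np.float64(0.22338891521759272), np.float64(0.2051348215598722), np.float64(0.23286937463031956)]
yaw -0.22194157595750497
yaw -0.11351943668718424
yaw -0.2166183154591832
yaw -0.1764042007916738
side proj of rim [array([248.8982, 121.4712]), array([284.3586,  80.4001]), array([349.0636,  97.4015]), array([327.4294, 147.1276])]
rack
[array([0.5355, 0.0868, 0.182 ]), array([0.5137, 0.0057, 0.182 ])] [array([0.6692, 0.0457, 0.17  ]), array([ 0.649 , -0.0341,  0.17  ])] 0.08402979149094725 [np.float64(-0.298569367435393), np.float64(-0.28574273993944516)]
side tips [0.5382 0.0914 0.182 ] [0.5175 0.0149 0.182 ]
base [0.585  0.0271 0.01  ] [array([0.694 , 0.0772, 0.01  ]), array([ 0.6528, -0.0727,  0.01  ]), array([ 0.4783, -0.0252,  0.01  ]), array([0.515, 0.129, 0.01 ])]
tray
top ((41.51131820678711, 28.7603759765625), (6.949955940246582, 49.170936584472656), 87.51044464111328)
[array([0.5242, 0.2782, 0.12  ]), array([0.5183, 0.4025, 0.12  ])] [0.5212 0.3403 0.12  ] 0.12441069467914943 yaw 0.04757020606753777
side ((39.30290603637695, 46.114112854003906), (9.533516883850098, 51.468116760253906), 14.931416511535645)
[array([0.5186, 0.4038, 0.12  ]), array([0.5234, 0.3091, 0.12  ])] [0.521  0.3565 0.12  ] 0.09483244856581706 yaw 0.05148440189740493
orange [0.4911 0.3388 0.035 ]
orange [0.5453 0.3757 0.035 ]
orange [0.5455 0.3069 0.035 ]
corners [array([0.5791, 0.408 , 0.045 ]), array([0.5879, 0.2657, 0.045 ])] [array([0.4542, 0.4073, 0.02  ]), array([0.4574, 0.2667, 0.02  ])]
by [0.3474 0.16   0.06  ]
by [ 0.325  -0.1455  0.06  ]
by [0.7503 0.2268 0.06  ]
by [ 0.7413 -0.2342  0.06  ]
```

```bash
cat >> h.py <<'E'
from scipy.spatial.transform import Rotation as R
def rot(yaw,tilt=0): return R.from_euler('xyz',[np.pi,0,yaw])*R.from_rotvec([tilt,0,0])
def plan(start,tg):
    """tg: list of (pos,yaw,tilt); prints the tool-frame share of each leg, chained"""
    p,r=start
    for q,y,t in tg:
        q=np.array(q);r2=rot(y,t);s=r.inv().apply(q-p)/.1;w=(r.inv()*r2).as_rotvec()/(np.pi/2)
        print(np.round(np.r_[w,s],3).tolist(),"BAD" if max(abs(s))>1 or max(abs(w))>1 else "");p,r=q,r2
def now():
    s=arm.get_state();return np.array(s["eef_pos"]),R.from_euler('xyz',s["ee_rot"])
E
python3 - <<'E'
from h import *
W=np.array([[.15,-.658,.249],[.32,-.52,.30],[.45,-.38,.32],[.52,0,.32],[.521,.337,.20]])
d=np.r_[0,np.cumsum(np.linalg.norm(np.diff(W,axis=0),axis=1))]
n=11;u=np.linspace(0,d[-1],n+1)[1:]
P=np.c_[[np.interp(u,d,W[:,i]) for i in range(3)]].T
Y=np.interp(np.arange(1,n+1),[0,n],[-2.918,-1.52])
plan(now(),[(p,y,0) for p,y in zip(P,Y)])
E
```

```text
[0.001, -0.0, -0.081, -0.925, 0.452, -0.252] 
[0.0, 0.0, -0.081, -0.972, 0.334, -0.239] 
[0.0, 0.0, -0.081, -0.99, 0.336, -0.127] 
[0.0, 0.0, -0.081, -1.011, 0.253, -0.104] BAD
[0.0, 0.0, -0.081, -0.836, 0.644, 0.0] 
[-0.0, 0.0, -0.081, -0.911, 0.533, 0.0] 
[0.0, 0.0, -0.081, -0.971, 0.413, 0.0] 
[0.0, 0.0, -0.081, -0.968, 0.345, 0.138] 
[-0.0, 0.0, -0.081, -0.941, 0.32, 0.354] 
[-0.0, 0.0, -0.081, -0.974, 0.198, 0.354] 
[-0.0, 0.0, -0.081, -0.992, 0.073, 0.354]
```

{"api": "arm_command", "payload": {
  "series": [0, 0, -0.08, -0.92, 0.45, -0.25, 1, 0, 0, -0.08, -0.92, 0.45, -0.25, 1, 0, 0, -0.08, -0.92, 0.45, -0.25, 1],
  "force": 30
}}

```text
t: 0.48
eef_pos: [0.2317, -0.5926, 0.2746]
ee_rot: [-3.14, 0.001, -2.789]
force: [-1.1, -0.9, -0.0]
width: 0.0877
gripper_force: 0.0
```

{"api": "arm_command", "payload": {
  "series": [0, 0, -0.08, -0.97, 0.33, -0.24, 1, 0, 0, -0.08, -0.97, 0.33, -0.24, 1, 0, 0, -0.08, -0.97, 0.33, -0.24, 1]
}}

```text
t: 0.85
eef_pos: [0.311, -0.5287, 0.2981]
ee_rot: [-3.141, 0.0, -2.664]
force: [-0.6, -0.3, 1.0]
width: 0.0879
gripper_force: 0.0
```

{"api": "arm_command", "payload": {
  "series": [0, 0, -0.08, -0.99, 0.34, -0.13, 1, 0, 0, -0.08, -0.99, 0.34, -0.13, 1, 0, 0, -0.08, -0.99, 0.34, -0.13, 1]
}}

```text
t: 1.23
eef_pos: [0.3828, -0.4532, 0.3104]
ee_rot: [3.141, 0.0, -2.539]
force: [0.5, -0.4, -0.2]
width: 0.0876
gripper_force: 0.0
```

{"api": "arm_command", "payload": {
  "series": [0, 0, -0.08, -1, 0.25, -0.1, 1, 0, 0, -0.08, -1, 0.25, -0.1, 1, 0, 0, -0.08, -1, 0.25, -0.1, 1]
}}

```text
t: 1.6
eef_pos: [0.4509, -0.3764, 0.3201]
ee_rot: [3.141, -0.0, -2.414]
force: [-0.6, -0.2, 0.0]
width: 0.0876
gripper_force: 0.0
```

{"api": "arm_command", "payload": {
  "series": [0, 0, -0.08, -0.84, 0.64, 0, 1, 0, 0, -0.08, -0.84, 0.64, 0, 1, 0, 0, -0.08, -0.84, 0.64, 0, 1]
}}

```text
t: 1.98
eef_pos: [0.47, -0.2726, 0.3203]
ee_rot: [3.141, -0.0, -2.288]
force: [-0.2, -0.5, 0.5]
width: 0.0878
gripper_force: 0.0
```

{"api": "arm_command", "payload": {
  "series": [0, 0, -0.08, -0.91, 0.53, 0, 1, 0, 0, -0.08, -0.91, 0.53, 0, 1, 0, 0, -0.08, -0.91, 0.53, 0, 1]
}}

```text
t: 2.35
eef_pos: [0.4905, -0.1696, 0.3203]
ee_rot: [3.141, -0.0, -2.163]
force: [-0.0, 0.2, -0.3]
width: 0.0878
gripper_force: 0.0
```

{"api": "arm_command", "payload": {
  "series": [0, 0, -0.08, -0.97, 0.41, 0, 1, 0, 0, -0.08, -0.97, 0.41, 0, 1, 0, 0, -0.08, -0.97, 0.41, 0, 1]
}}

```text
t: 2.72
eef_pos: [0.5111, -0.0664, 0.3201]
ee_rot: [3.141, -0.001, -2.037]
force: [-0.3, -0.5, -0.0]
width: 0.0875
gripper_force: 0.0
```

{"api": "arm_command", "payload": {
  "series": [0, 0, -0.08, -0.97, 0.34, 0.14, 1, 0, 0, -0.08, -0.97, 0.34, 0.14, 1, 0, 0, -0.08, -0.97, 0.34, 0.14, 1]
}}

```text
t: 3.1
eef_pos: [0.5243, 0.0352, 0.3055]
ee_rot: [3.14, -0.001, -1.912]
force: [-0.6, -0.6, 0.2]
width: 0.0879
gripper_force: 0.0
```

{"api": "arm_command", "payload": {
  "series": [0, 0, -0.08, -0.94, 0.32, 0.3, 1, 0, 0, -0.08, -0.94, 0.32, 0.3, 1, 0, 0, -0.08, -0.94, 0.32, 0.3, 1]
}}

```text
t: 3.48
eef_pos: [0.5255, 0.1343, 0.2751]
ee_rot: [3.14, -0.002, -1.787]
force: [0.2, -0.0, 1.2]
width: 0.0876
gripper_force: 0.0
```

{"api": "arm_command", "payload": {
  "series": [0, 0, -0.08, -0.97, 0.2, 0.3, 1, 0, 0, -0.08, -0.97, 0.2, 0.3, 1, 0, 0, -0.08, -0.97, 0.2, 0.3, 1]
}}

```text
t: 3.85
eef_pos: [0.5272, 0.2333, 0.2453]
ee_rot: [3.14, -0.002, -1.661]
force: [-0.2, -0.9, -0.1]
width: 0.0875
gripper_force: 0.0
```

{"api": "arm_command", "payload": {
  "series": [0, 0, -0.09, -0.99, 0.07, 0, 1, 0, 0, -0.09, -0.99, 0.07, 0, 1, 0, 0, -0.09, -0.99, 0.07, 0, 1, 0, 0, -0.09, -0.99, 0.07, 0, 1]
}}

```text
t: 4.35
eef_pos: [0.5294, 0.331, 0.2468]
ee_rot: [3.142, -0.0, -1.521]
force: [0.1, 0.7, -1.3]
width: 0.0872
gripper_force: 0.0
```

```bash
python3 - <<'E'
from h import *
m,f=cam("wrist");i=arm.grab_frame("wrist");print(m["pose"][:3,3],f);cv2.imwrite("pics/w1.png",i)
print(now()[0],"handle expected px",proj("wrist",(.518,.403,.123)),proj("wrist",(.524,.271,.123)))
h=cv2.cvtColor(i,cv2.COLOR_BGR2HSV);k=((h[...,0]<15)&(h[...,1]>100)&(h[...,2]<95)).astype('u1')*255
c=max(cv2.findContours(k,0,2)[0],key=cv2.contourArea);b=cv2.boxPoints(cv2.minAreaRect(c));print(b.tolist(),[ray("wrist",*p,.123) for p in b])
E
```

```text
[0.5329 0.2534 0.3839] 303.20126567256716
[0.5293 0.3309 0.2469] handle expected px [285.4386 284.1933] [287.1934 144.4157]
[[275.5271911621094, 250.91317749023438], [278.0843200683594, 148.62710571289062], [293.9993591308594, 149.02499389648438], [291.4422302246094, 251.31106567382812]] [array([0.5292, 0.3687, 0.123 ]), array([0.5315, 0.2749, 0.123 ]), array([0.518 , 0.2745, 0.123 ]), array([0.5144, 0.3683, 0.123 ])]
```

View pics/w1.png

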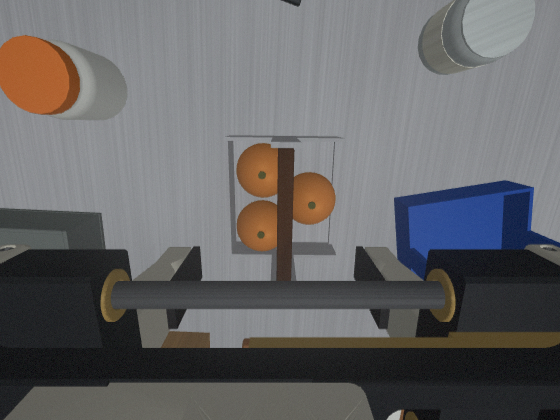

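The wrist view shows the brown handle running vertically from (285,149) downwards, between the open fingers. The open front is on the right and the oranges sit below. The handle centre comes out at about (0.523, 0.340).

{"api": "arm_command", "payload": {
  "series": [0, 0, 0.01, -0.08, 0.06, 0.4, 1, 0, 0, 0.01, -0.08, 0.06, 0.8, 1, 0, 0, 0.01, -0.08, 0.06, 0.8, 1]
}}

```text
t: 4.78
eef_pos: [0.5212, 0.3378, 0.1642]
ee_rot: [3.137, -0.004, -1.537]
force: [-0.8, -0.0, 1.1]
width: 0.0875
gripper_force: 0.0
```

{"api": "arm_command", "payload": {
  "series": [0, 0, 0, 0, 0, 0.27, 1, 0, 0, 0, 0, 0, 0.54, 1, 0, 0, 0, 0, 0, 0.54, 1, 0, 0, 0, 0, 0, 0.54, 0, 0, 0, 0, 0, 0, 0.54, 0, 0, 0, 0, 0, 0, 0.54, 0, 0, 0, 0, 0, 0, 0.54, 0, 0, 0, 0, 0, 0, 0.54, 0],
  "force": 50
}}

```text
t: 5.78
eef_pos: [0.5222, 0.3406, 0.1127]
ee_rot: [-3.142, 0.0, -1.535]
force: [-0.3, 0.2, -0.2]
width: 0.043
gripper_force: 0.0
```

{"api": "arm_command", "payload": {
  "series": [0, 0, 0, 0, 0, 0, 0, 0, 0, 0, 0, 0, 0, 0, 0, 0, 0, 0, 0, 0, 0, 0, 0, 0, 0, 0, 0, 0]
}}

```text
t: 6.28
eef_pos: [0.5224, 0.3406, 0.1125]
ee_rot: [-3.141, 0.0, -1.536]
force: [2.0, -0.0, -1.6]
width: 0.0135
gripper_force: 50.0
```

{"api": "arm_command", "payload": {
  "series": [0, 0, 0, 0, 0, -0.05, 0, 0, 0, 0, 0, 0, -0.15, 0, 0, 0, 0, 0, 0, -0.3, 0, -0.02, 0, 0, 0, 0, -0.45, 0, -0.04, 0, 0, 0, 0, -0.6, 0, -0.06, 0, 0, 0, 0, -0.75, 0, -0.06, 0, 0, 0, 0, -0.87, 0, -0.06, 0, 0, 0, 0, -0.95, 0]
}}

```text
t: 7.28
eef_pos: [0.5223, 0.3406, 0.2086]
ee_rot: [3.049, 0.001, -1.536]
force: [0.1, -0.0, -7.5]
width: 0.014
gripper_force: 50.0
```

```bash
python3 - <<'E'
from h import *
a=arm.grab_frame("top");b=arm.grab_frame("wrist");cv2.imwrite("pics/l2.png",np.hstack([cv2.resize(a[130:290,60:260],(400,320)),b[100:420,80:480]]))
p,r=now();print(arm.get_state()["force"],arm.get_state()["width"])
W=np.array([p,[.522,.3,.335],[.522,.1,.335],[.52,-.1,.335],[.50,-.24,.335],[.535,-.345,.32]])
d=np.r_[0,np.cumsum(np.linalg.norm(np.diff(W,axis=0),axis=1))]
n=8;u=np.linspace(0,d[-1],n+1)[1:]
P=np.c_[[np.interp(u,d,W[:,i]) for i in range(3)]].T;Y=np.linspace(-1.536,-2.146,n+1)[1:]
plan((p,r),[(p,y,-.09) for p,y in zip(P,Y)]);print(P)
E
```

```text
[-0.9612  0.6542 -7.2923] 0.013565836230056931
[0.002, -0.004, 0.049, 0.301, 0.1, -0.93] 
[-0.0, -0.004, 0.048, 0.743, -0.0, -0.329] 
[0.0, -0.004, 0.048, 0.975, -0.115, -0.01] 
[0.0, -0.004, 0.048, 0.965, -0.183, -0.016] 
[-0.0, -0.004, 0.048, 0.949, -0.252, -0.023] 
[-0.0, -0.004, 0.048, 0.947, -0.251, -0.023] 
[-0.0, -0.004, 0.048, 0.912, -0.326, -0.011] 
[0.0, -0.004, 0.048, 0.663, -0.721, 0.067] 
[[ 0.5221  0.3106  0.3023]
 [ 0.522   0.2362  0.335 ]
 [ 0.522   0.138   0.335 ]
 [ 0.5214  0.0398  0.335 ]
 [ 0.5204 -0.0585  0.335 ]
 [ 0.512  -0.1561  0.335 ]
 [ 0.5042 -0.2527  0.3332]
 [ 0.535  -0.345   0.32  ]]
```

View pics/l2.png

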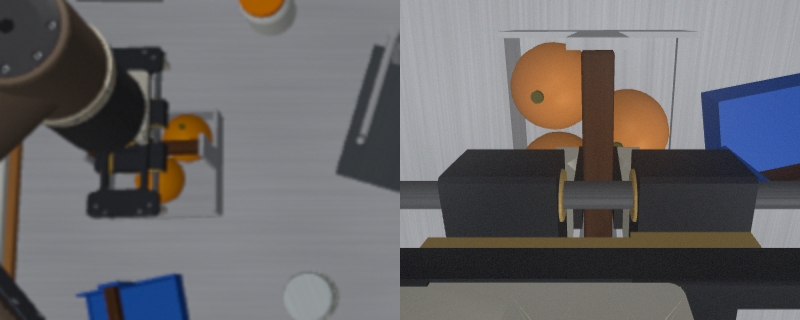

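The tray is held by its handle with the oranges inside, and the wrist force of about 7.3 N matches the loaded mass. I'll carry it to the hopper.

{"api": "arm_command", "payload": {
  "series": [0, 0, 0.01, 0.06, 0.02, -0.2, 0, 0, 0, 0.02, 0.12, 0.04, -0.4, 0, 0, 0, 0.03, 0.18, 0.06, -0.58, 0, 0, 0, 0.04, 0.24, 0.08, -0.76, 0, 0, 0, 0.05, 0.3, 0.1, -0.93, 0]
}}

```text
t: 8.0
eef_pos: [0.5219, 0.3101, 0.302]
ee_rot: [3.048, -0.008, -1.615]
force: [-0.2, -0.5, -8.0]
width: 0.0138
gripper_force: 50.0
```

{"api": "arm_command", "payload": {
  "series": [0, 0, 0.01, 0.15, 0, -0.1, 0, 0, 0, 0.02, 0.34, 0, -0.2, 0, 0, 0, 0.03, 0.54, 0, -0.28, 0, 0, 0, 0.05, 0.74, 0, -0.33, 0]
}}

```text
t: 8.5
eef_pos: [0.5219, 0.235, 0.3349]
ee_rot: [3.049, -0.015, -1.694]
force: [1.0, 0.2, -7.5]
width: 0.0137
gripper_force: 50.0
```

{"api": "arm_command", "payload": {
  "series": [0, 0, 0.01, 0.24, -0.03, 0, 0, 0, 0, 0.02, 0.49, -0.06, 0, 0, 0, 0, 0.04, 0.73, -0.09, 0, 0, 0, 0, 0.05, 0.97, -0.12, 0, 0]
}}

```text
t: 9.0
eef_pos: [0.522, 0.1372, 0.3347]
ee_rot: [3.05, -0.022, -1.772]
force: [0.5, -0.1, -8.1]
width: 0.0138
gripper_force: 50.0
```

{"api": "arm_command", "payload": {
  "series": [0, 0, 0.01, 0.24, -0.04, 0, 0, 0, 0, 0.02, 0.48, -0.09, 0, 0, 0, 0, 0.04, 0.72, -0.13, 0, 0, 0, 0, 0.05, 0.96, -0.18, -0.02, 0]
}}

```text
t: 9.5
eef_pos: [0.5206, 0.0397, 0.3372]
ee_rot: [3.052, -0.029, -1.85]
force: [0.7, 0.1, -7.5]
width: 0.0139
gripper_force: 50.0
```

{"api": "arm_command", "payload": {
  "series": [0, 0, 0.01, 0.24, -0.06, 0, 0, 0, 0, 0.02, 0.48, -0.12, 0, 0, 0, 0, 0.04, 0.71, -0.19, 0, 0, 0, 0, 0.05, 0.95, -0.25, -0.02, 0]
}}

```text
t: 10.0
eef_pos: [0.5186, -0.0584, 0.3396]
ee_rot: [3.054, -0.036, -1.928]
force: [-0.5, -0.1, -6.6]
width: 0.0141
gripper_force: 50.0
```

{"api": "arm_command", "payload": {
  "series": [0, 0, 0.01, 0.24, -0.06, 0, 0, 0, 0, 0.02, 0.48, -0.12, 0, 0, 0, 0, 0.04, 0.71, -0.19, 0, 0, 0, 0, 0.05, 0.95, -0.25, -0.02, 0]
}}

```text
t: 10.5
eef_pos: [0.5088, -0.1561, 0.3429]
ee_rot: [3.057, -0.043, -2.006]
force: [0.3, -0.3, -6.9]
width: 0.0134
gripper_force: 50.0
```

{"api": "arm_command", "payload": {
  "series": [0, 0, 0.01, 0.23, -0.08, 0, 0, 0, 0, 0.02, 0.46, -0.16, 0, 0, 0, 0, 0.04, 0.68, -0.24, 0, 0, 0, 0, 0.05, 0.85, -0.3, 0, 0, 0, 0, 0.05, 0.91, -0.33, 0, 0]
}}

```text
t: 11.12
eef_pos: [0.5005, -0.2522, 0.344]
ee_rot: [3.061, -0.049, -2.084]
force: [0.4, 0.7, -7.6]
width: 0.0138
gripper_force: 50.0
```

```bash
python3 - <<'E'
from h import *
p,r=now()
plan((p,r),[((.53,-.31,.335),-2.12,0),((.545,-.354,.31),-2.146,.35),((.545,-.354,.29),-2.146,.55),((.545,-.354,.285),-2.146,.95)])
E
```

```text
[0.051, -0.032, 0.021, 0.354, -0.548, 0.064] 
[0.223, 0.003, 0.016, 0.297, -0.358, 0.25] 
[0.127, -0.0, 0.0, 0.0, 0.069, 0.188] 
[0.255, 0.0, -0.0, 0.0, 0.026, 0.043]
```

{"api": "arm_command", "payload": {
  "series": [0.01, -0.01, 0.005, 0.09, -0.14, 0.02, 0, 0.02, -0.02, 0.01, 0.18, -0.27, 0.03, 0, 0.04, -0.03, 0.02, 0.27, -0.41, 0.05, 0, 0.05, -0.03, 0.02, 0.35, -0.55, 0.06, 0]
}}

```text
t: 11.62
eef_pos: [0.5312, -0.3097, 0.3354]
ee_rot: [3.142, -0.003, -2.117]
force: [-0.4, 0.7, -7.6]
width: 0.0138
gripper_force: 50.0
```

{"api": "arm_command", "payload": {
  "series": [0.03, 0, 0, 0.06, -0.07, 0.05, 0, 0.07, 0, 0, 0.12, -0.14, 0.1, 0, 0.11, 0, 0.01, 0.18, -0.22, 0.15, 0, 0.15, 0, 0.02, 0.24, -0.29, 0.2, 0, 0.19, 0, 0.02, 0.3, -0.36, 0.25, 0, 0.22, 0, 0.02, 0.3, -0.36, 0.25, 0]
}}

```text
t: 12.38
eef_pos: [0.5454, -0.3534, 0.3093]
ee_rot: [-2.798, 0.001, -2.147]
force: [0.8, -0.3, -7.2]
width: 0.0139
gripper_force: 50.0
```

{"api": "arm_command", "payload": {
  "series": [0.03, 0, 0, 0, 0.02, 0.05, 0, 0.06, 0, 0, 0, 0.04, 0.1, 0, 0.1, 0, 0, 0, 0.06, 0.15, 0, 0.13, 0, 0, 0, 0.07, 0.19, 0]
}}

```text
t: 12.88
eef_pos: [0.5454, -0.3528, 0.2894]
ee_rot: [-2.593, 0.001, -2.147]
force: [0.4, -1.9, -6.5]
width: 0.0137
gripper_force: 50.0
```

```bash
python3 - <<'E'
from h import *
a=arm.grab_frame("top");b=arm.grab_frame("side");cv2.imwrite("pics/t3.png",np.hstack([cv2.resize(a[120:300,320:520],(400,360)),cv2.resize(b[40:220,200:400],(400,360))]))
E
```

```text
(no output)
```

View pics/t3.png

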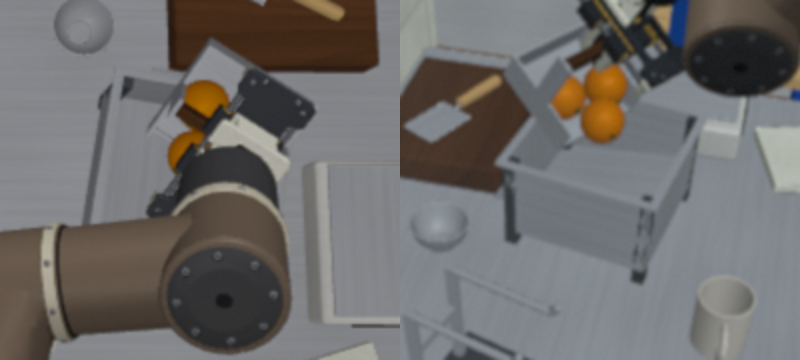

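The tray is tilted about 31° over the hopper mouth, with the oranges gathered at its open front inside the rim (side crop, about (600,115)). I'll tip further.

{"api": "arm_command", "payload": {
  "series": [0.03, 0, 0, 0, 0, 0.01, 0, 0.06, 0, 0, 0, 0.01, 0.02, 0, 0.09, 0, 0, 0, 0.01, 0.02, 0, 0.12, 0, 0, 0, 0.01, 0.02, 0, 0.15, 0, 0, 0, 0.02, 0.03, 0, 0.18, 0, 0, 0, 0.02, 0.04, 0, 0.21, 0, 0, 0, 0.03, 0.04, 0, 0.25, 0, 0, 0, 0.03, 0.04, 0]
}}

```text
t: 13.98
eef_pos: [0.5383, -0.3457, 0.3636]
ee_rot: [-2.338, -0.0, -2.149]
force: [0.3, 0.2, -3.1]
width: 0.0132
gripper_force: 50.0
```

{"api": "arm_command", "payload": {
  "series": [0.04, 0, 0, 0, 0, 0, 0, 0.08, 0, 0, 0, 0, 0, 0, 0.08, 0, 0, 0, 0, 0, 0, 0.08, 0, 0, 0, 0, 0, 0]
}}

```text
t: 14.48
eef_pos: [0.4817, -0.3871, 0.375]
ee_rot: [-2.316, 0.072, -2.355]
force: [4.9, 0.7, -3.5]
width: 0.0138
gripper_force: 50.0
```

```bash
python3 - <<'E'
from h import *
a=arm.grab_frame("top");b=arm.grab_frame("side");cv2.imwrite("pics/t4.png",np.hstack([cv2.resize(a[120:300,320:520],(400,360)),cv2.resize(b[40:220,200:400],(400,360))]))
print(arm.get_state()["force"])
E
```

```text
[-0.6041  0.3831 -3.1022]
```

View pics/t4.png

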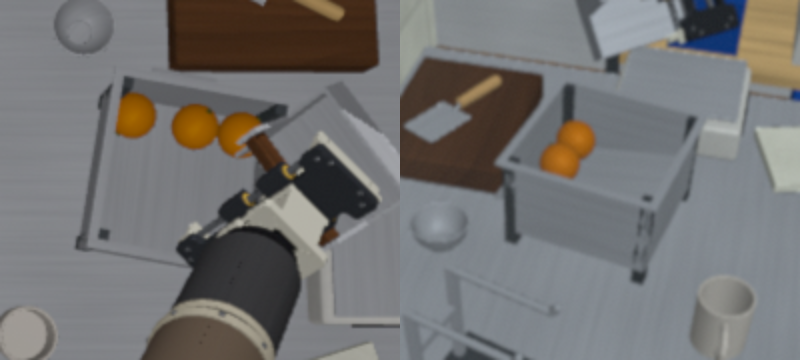

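The tray is empty (wrist force 3.1 N) and all three oranges lie against the hopper's far wall. The last tilt reached a joint limit and the arm swerved up and sideways. I'll check the joints before going back.

```bash
python3 - <<'E'
from h import *
s=arm.get_state();print(s["q"],s["eef_pos"],s["ee_rot"],s["t"])
p,r=now();Ri=r
plan((p,r),[(p+[0,0,.02],-2.3,.4),((.49,-.31,.37),-2.1,0),((.50,-.24,.36),-2.05,0)])
E
```

```text
[-0.6602 -0.1934 -0.9298  1.6371 -0.0211 -1.7487] [ 0.4933 -0.3764  0.3808] [-2.3078  0.0687 -2.3215] 14.575
[-0.276, 0.028, -0.037, -0.014, -0.148, -0.134] 
[-0.254, -0.025, -0.126, -0.473, 0.55, 0.102] 
[0.0, 0.0, -0.032, -0.655, 0.267, 0.1]
```

{"api": "arm_command", "payload": {
  "series": [-0.03, 0, 0, 0, 0, 0, 0, -0.06, 0, 0, 0, 0, 0, 0, -0.1, 0, 0, 0, 0, 0, 0, -0.1, 0, 0, 0, 0, 0, 0]
}}

```text
t: 15.08
eef_pos: [0.4945, -0.3725, 0.3785]
ee_rot: [-2.471, 0.073, -2.319]
force: [-1.0, -3.1, -1.8]
width: 0.0138
gripper_force: 50.0
```

```bash
python3 - <<'E'
from h import *
s=arm.get_state();print(s["q"],s["qd"],s["eef_pos"],s["ee_rot"],s["t"])
E
```

```text
[-0.2225 -0.1538 -0.6669  0.5765 -0.5018 -0.9828] [ 0.6105  0.1008  0.5943 -1.7675 -0.8703  1.3471] [ 0.4945 -0.3725  0.3785] [-2.4715  0.073  -2.319 ] 15.075
```

{"api": "arm_command", "payload": {
  "series": [-0.06, 0, 0, 0, 0, 0, 0, -0.12, 0, 0, 0, 0, 0, 0, -0.18, 0, 0, 0, 0, 0, 0, -0.24, 0, 0, 0, 0, 0, 0, -0.24, 0, 0, 0, 0, 0, 0]
}}

```text
t: 15.7
eef_pos: [0.4959, -0.374, 0.3782]
ee_rot: [-2.846, 0.072, -2.321]
force: [0.1, -0.0, -3.6]
width: 0.0136
gripper_force: 50.0
```

```bash
python3 - <<'E'
from h import *
s=arm.get_state();print(s["q"],s["qd"],s["eef_pos"],s["ee_rot"],s["t"])
plan(now(),[((.50,-.30,.36),-2.1,0),((.50,-.21,.36),-2.05,0),((.475,-.115,.36),-2.0,0),((.45,-.02,.36),-1.93,0),((.45,.06,.36),-1.86,0)])
E
```

```text
[-0.2928  0.0373 -0.1719  0.0762 -1.0662 -0.4946] [ 0.0094 -0.0361 -0.082   0.0405  0.071  -0.0401] [ 0.4959 -0.374   0.3782] [-2.8462  0.0721 -2.3206] 15.7
[-0.192, 0.025, -0.146, -0.555, 0.519, 0.075] 
[0.0, 0.0, -0.032, -0.777, 0.454, 0.0] 
[-0.0, 0.0, -0.032, -0.728, 0.66, 0.0] 
[0.0, 0.0, -0.045, -0.76, 0.623, 0.0] 
[0.0, 0.0, -0.045, -0.749, 0.281, 0.0]
```

```bash
python3 - <<'E'
from h import *
plan(now(),[((.50,-.30,.36),-2.1,0),((.49,-.20,.36),-2.04,0),((.475,-.105,.36),-1.98,0),((.46,-.012,.36),-1.92,0),((.445,.074,.36),-1.861,0)])
print("jar",ray("top",214,278,.1),"mug",ray("top",333,287,.085))
E
```

```text
[-0.192, 0.025, -0.146, -0.555, 0.519, 0.075] 
[0.0, 0.0, -0.038, -0.813, 0.591, 0.0] 
[0.0, 0.0, -0.038, -0.78, 0.563, 0.0] 
[-0.0, 0.0, -0.038, -0.794, 0.508, 0.0] 
[0.0, 0.0, -0.038, -0.757, 0.435, 0.0] 
jar [0.3475 0.1556 0.1   ] mug [ 0.3254 -0.1479  0.085 ]
```

{"api": "arm_command", "payload": {
  "series": [-0.05, 0.01, -0.04, -0.14, 0.13, 0.02, 0, -0.1, 0.01, -0.08, -0.28, 0.26, 0.04, 0, -0.15, 0.02, -0.12, -0.42, 0.39, 0.06, 0, -0.192, 0.025, -0.146, -0.555, 0.52, 0.075, 0, -0.192, 0.025, -0.146, -0.555, 0.52, 0.075, 0]
}}

```text
t: 16.32
eef_pos: [0.4988, -0.2989, 0.3587]
ee_rot: [-3.141, -0.002, -2.099]
force: [0.2, 0.5, -4.4]
width: 0.0134
gripper_force: 50.0
```

{"api": "arm_command", "payload": {
  "series": [0, 0, -0.01, -0.2, 0.15, 0, 0, 0, 0, -0.02, -0.4, 0.3, 0, 0, 0, 0, -0.03, -0.6, 0.45, 0, 0, 0, 0, -0.04, -0.81, 0.59, 0, 0]
}}

```text
t: 16.82
eef_pos: [0.4876, -0.1999, 0.3598]
ee_rot: [-3.138, -0.001, -2.038]
force: [-0.2, -0.7, -4.2]
width: 0.0134
gripper_force: 50.0
```

{"api": "arm_command", "payload": {
  "series": [0, 0, -0.01, -0.2, 0.14, 0, 0, 0, 0, -0.02, -0.4, 0.28, 0, 0, 0, 0, -0.03, -0.59, 0.42, 0, 0, 0, 0, -0.04, -0.78, 0.56, 0, 0]
}}

```text
t: 17.32
eef_pos: [0.4728, -0.1051, 0.3596]
ee_rot: [-3.138, -0.001, -1.975]
force: [-0.2, 0.0, -4.0]
width: 0.0133
gripper_force: 50.0
```

{"api": "arm_command", "payload": {
  "series": [0, 0, -0.01, -0.2, 0.13, 0, 0, 0, 0, -0.02, -0.4, 0.26, 0, 0, 0, 0, -0.03, -0.6, 0.39, 0, 0, 0, 0, -0.04, -0.79, 0.51, 0, 0]
}}

```text
t: 17.82
eef_pos: [0.4569, -0.0124, 0.3594]
ee_rot: [-3.139, 0.0, -1.912]
force: [0.0, 0.3, -5.0]
width: 0.0139
gripper_force: 50.0
```

{"api": "arm_command", "payload": {
  "series": [0, 0, -0.01, -0.2, 0.11, 0, 0, 0, 0, -0.02, -0.4, 0.22, 0, 0, 0, 0, -0.03, -0.6, 0.34, 0, 0, 0, 0, -0.04, -0.76, 0.44, 0, 0, 0, 0, -0.04, -0.76, 0.44, 0, 0, 0, 0, -0.04, -0.76, 0.44, 0, 0]
}}

```text
t: 18.58
eef_pos: [0.4411, 0.073, 0.3591]
ee_rot: [-3.141, -0.001, -1.849]
force: [-0.6, -0.4, -3.4]
width: 0.0134
gripper_force: 50.0
```

```bash
python3 - <<'E'
from h import *
s=arm.get_state();print(s["q"],s["force"],s["moment"],s["ee_rot"])
a=arm.grab_frame("top");b=arm.grab_frame("side");cv2.imwrite("pics/r5a.png",a);cv2.imwrite("pics/r5b.png",b);cv2.imwrite("pics/r5.png",np.hstack([cv2.resize(a[100:300,180:380],(400,400)),cv2.resize(b[150:350,180:380],(400,400))]))
plan(now(),[((.445,.074,.29),-1.861,0),((.445,.074,.2175),-1.861,0)])
E
```

```text
[ 0.6082 -0.087  -0.2675  0.0011 -1.3906 -0.8871] [-0.5752 -0.446  -3.4039] [0.1406 0.1148 0.026 ] [-3.1409 -0.001  -1.8495]
[0.0, -0.001, 0.007, -0.023, -0.033, 0.689] 
[0.0, 0.0, 0.0, 0.0, -0.0, 0.725]
```

View pics/r5.png

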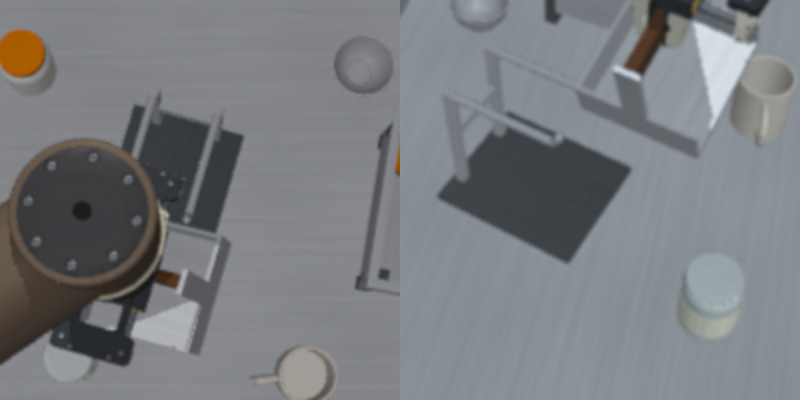

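The tray hangs level and empty short of the prong tips (side crop, near tip at about (560,138)). The jar and mug stand clear of it. I'll lower the tray in front of the tips.

{"api": "arm_command", "payload": {
  "series": [0, 0, 0, -0.02, -0.02, 0.2, 0, 0, 0, 0, -0.02, -0.02, 0.4, 0, 0, 0, 0, -0.02, -0.02, 0.6, 0, 0, 0, 0, -0.02, -0.02, 0.8, 0]
}}

```text
t: 19.18
eef_pos: [0.4438, 0.0739, 0.2781]
ee_rot: [3.141, -0.002, -1.851]
force: [0.4, 0.7, -3.3]
width: 0.0136
gripper_force: 50.0
```

{"api": "arm_command", "payload": {
  "series": [0, 0, 0, 0, 0, 0.2, 0, 0, 0, 0, 0, 0, 0.4, 0, 0, 0, 0, 0, 0, 0.55, 0, 0, 0, 0, 0, 0, 0.61, 0, 0, 0, 0, 0, 0, 0.61, 0]
}}

```text
t: 19.8
eef_pos: [0.4437, 0.0743, 0.2177]
ee_rot: [3.141, -0.003, -1.85]
force: [-0.5, -0.7, -3.5]
width: 0.0137
gripper_force: 50.0
```

```bash
python3 - <<'E'
from h import *
print(arm.get_state()["force"],now()[0])
a=arm.grab_frame("wrist");b=arm.grab_frame("side");cv2.imwrite("pics/r6.png",np.hstack([cv2.resize(a,(400,300)),cv2.resize(b[160:310,180:380],(400,300))]))
plan(now(),[((.50,.058,.2175),-1.861,0),((.571,.037,.2175),-1.861,0),((.571,.037,.197),-1.861,0)])
E
```

```text
[-0.5105 -0.7488 -3.5202] [0.4437 0.0743 0.2177]
[0.0, -0.001, 0.007, 0.005, -0.584, 0.008] 
[0.0, 0.0, 0.0, -0.002, -0.74, -0.0] 
[0.0, 0.0, 0.0, 0.0, -0.0, 0.205]
```

View pics/r6.png

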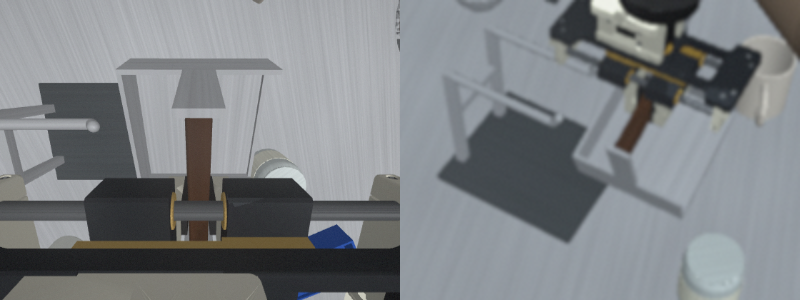

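The wrist view shows one prong tip at about (129,176) at full scale, left of the tray and level with the gap under the handle. I'll check that point against the rack estimate.

```bash
python3 - <<'E'
from h import *
for z in(.165,.182):print(ray("wrist",92*1.4,126*1.4,z))
e=np.array([.958,-.286]);n=np.array([.286,.958])
print("expected tip -y", np.array([.576,.035])-.052*e-.042*n)
E
```

```text
[0.5226 0.0057 0.165 ]
[0.5137 0.0052 0.182 ]
expected tip -y [0.5142 0.0096]
```

{"api": "arm_command", "payload": {
  "series": [0, 0, 0.004, 0, -0.14, 0, 0, 0, 0, 0.007, 0, -0.28, 0, 0, 0, 0, 0.007, 0, -0.42, 0, 0, 0, 0, 0.007, 0, -0.56, 0, 0, 0, 0, 0.007, 0.01, -0.58, 0, 0]
}}

```text
t: 20.52
eef_pos: [0.5002, 0.0571, 0.2173]
ee_rot: [3.14, -0.003, -1.861]
force: [-0.4, -0.7, -3.9]
width: 0.0136
gripper_force: 50.0
```

{"api": "arm_command", "payload": {
  "series": [0, 0, 0, 0, -0.14, 0, 0, 0, 0, 0, 0.01, -0.28, 0, 0, 0, 0, 0, 0.01, -0.44, 0, 0, 0, 0, 0, 0.01, -0.6, 0, 0, 0, 0, 0, 0.02, -0.74, 0, 0, 0, 0, 0, 0.02, -0.74, 0, 0]
}}

```text
t: 21.28
eef_pos: [0.5703, 0.034, 0.2171]
ee_rot: [3.14, -0.003, -1.861]
force: [0.1, 0.4, -4.3]
width: 0.0133
gripper_force: 50.0
```

{"api": "arm_command", "payload": {
  "series": [0, 0, 0, 0, 0, 0.06, 0, 0, 0, 0, 0, 0, 0.12, 0, 0, 0, 0, 0, 0, 0.18, 0, 0, 0, 0, 0, 0, 0.22, 0, 0, 0, 0, 0, 0, 0.25, 0, 0, 0, 0, 0, 0, 0.25, 0]
}}

```text
t: 22.02
eef_pos: [0.57, 0.0338, 0.1946]
ee_rot: [-3.14, -0.002, -1.859]
force: [-2.8, -4.3, 8.5]
width: 0.0133
gripper_force: 50.0
```

Contact came about 9 mm earlier than expected, with about 12 N on the rack. I'll ease up 2 mm and look.

{"api": "arm_command", "payload": {
  "series": [0, 0, 0, 0, 0, -0.02, 0, 0, 0, 0, 0, 0, -0.02, 0]
}}

```text
t: 22.28
eef_pos: [0.5694, 0.0345, 0.1948]
ee_rot: [3.141, -0.002, -1.86]
force: [-0.2, -0.9, 2.3]
width: 0.0139
gripper_force: 50.0
```

```bash
python3 - <<'E'
from h import *
s=arm.get_state();print(s["force"],s["moment"],now()[0])
a=arm.grab_frame("wrist");b=arm.grab_frame("side");cv2.imwrite("pics/r7w.png",a);cv2.imwrite("pics/r7.png",np.hstack([cv2.resize(a,(400,300)),cv2.resize(b[160:280,180:340],(400,300),interpolation=cv2.INTER_CUBIC)]))
E
```

```text
[-0.1932 -0.9017  2.3237] [ 0.055   0.4475 -0.0003] [0.5694 0.0345 0.1948]
```

View pics/r7.png

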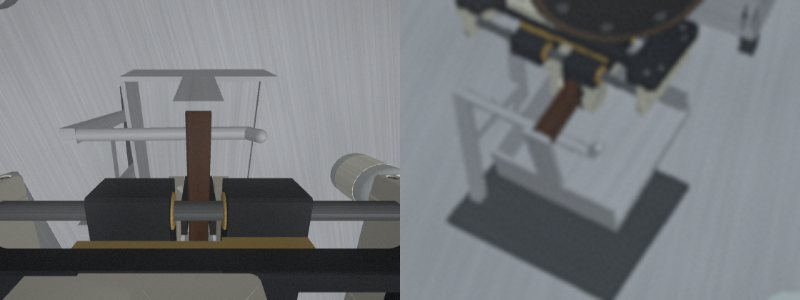

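The handle lies over the prong between the tip at (265,136) and the post. However, the far tray wall has shifted from row 130 to about 103 in the wrist picture since the lift. So the tray has swung about 12° in the grip and its +y end touches first. I'll raise it a little, level it by turning about tool y, and lower again.

{"api": "arm_command", "payload": {
  "series": [0, 0, 0, 0, 0, -0.06, 0, 0, -0.04, 0, 0, 0, -0.06, 0, 0, -0.08, 0, 0, 0, -0.06, 0, 0, -0.12, 0, 0, 0, -0.06, 0, 0, -0.13, 0, 0, 0, -0.06, 0, 0, -0.13, 0, 0, 0, -0.06, 0]
}}

```text
t: 23.12
eef_pos: [0.5693, 0.0341, 0.2004]
ee_rot: [3.14, 0.201, -1.861]
force: [-0.1, 0.7, -3.6]
width: 0.0135
gripper_force: 50.0
```

{"api": "arm_command", "payload": {
  "series": [0, 0, 0, 0, 0, 0.03, 0, 0, 0, 0, 0, 0, 0.06, 0, 0, 0, 0, 0, 0, 0.09, 0, 0, 0, 0, 0, 0, 0.1, 0, 0, 0, 0, 0, 0, 0.1, 0]
}}

```text
t: 23.75
eef_pos: [0.5699, 0.0364, 0.1906]
ee_rot: [3.14, 0.202, -1.86]
force: [-1.3, -0.7, -4.3]
width: 0.0133
gripper_force: 50.0
```

```bash
python3 - <<'E'
from h import *
s=arm.get_state();print(s["force"],s["moment"],now()[0],s["ee_rot"])
E
```

```text
[-1.3191 -0.6975 -4.2531] [-0.8188  0.3941 -0.0163] [0.5699 0.0364 0.1906] [ 3.1404  0.2017 -1.8605]
```

{"api": "arm_command", "payload": {
  "series": [0, 0, 0, 0, 0, 0.01, 0, 0, 0, 0, 0, 0, 0.02, 0, 0, 0, 0, 0, 0, 0.03, 0, 0, 0, 0, 0, 0, 0.03, 0]
}}

```text
t: 24.25
eef_pos: [0.57, 0.0369, 0.1877]
ee_rot: [3.14, 0.202, -1.861]
force: [0.0, -0.2, -5.0]
width: 0.0138
gripper_force: 50.0
```

{"api": "arm_command", "payload": {
  "series": [0, 0, 0, 0, 0, 0.01, 0, 0, 0, 0, 0, 0, 0.02, 0, 0, 0, 0, 0, 0, 0.02, 0]
}}

```text
t: 24.62
eef_pos: [0.5702, 0.0373, 0.1861]
ee_rot: [3.141, 0.202, -1.86]
force: [-0.9, -0.3, -1.1]
width: 0.0138
gripper_force: 50.0
```

{"api": "arm_command", "payload": {
  "series": [0, 0, 0, 0, 0, 0.01, 0, 0, 0, 0, 0, 0, 0.01, 0, 0, 0, 0, 0, 0, 0.01, 0.4, 0, 0, 0, 0, 0, 0.01, 0.4, 0, 0, 0, 0, 0, 0.01, 0.5, 0, 0, 0, 0, 0, 0.01, 0.6, 0, 0, 0, 0, 0, 0.01, 0.6, 0, 0, 0, 0, 0, 0.01, 0.6],
  "force": 5
}}

```text
t: 25.62
eef_pos: [0.5703, 0.0375, 0.1849]
ee_rot: [3.141, 0.202, -1.861]
force: [0.4, 0.6, -0.2]
width: 0.0526
gripper_force: 0.0
```

```bash
python3 - <<'E'
from h import *
s=arm.get_state();print(s["force"],s["moment"],now()[0],s["width"])
E
```

```text
[ 0.4204  0.6093 -0.2108] [-0.5762  0.2557  0.0705] [0.5703 0.0375 0.1849] 0.05255625654554377
```

Released. I'll retreat straight up along the tool and then check.

{"api": "arm_command", "payload": {
  "series": [0, 0, 0, 0, 0, -0.1, 0.6, 0, 0, 0, 0, 0, -0.25, 0.6, 0, 0, 0, 0, 0, -0.4, 0.6, 0, 0, 0, 0, 0, -0.6, 0.6, 0, 0, 0, 0, 0, -0.8, 0.6, 0, 0, 0, 0, 0, -1, 0.6, 0, 0, 0, 0, 0, -1, 0.6]
}}

```text
t: 26.5
eef_pos: [0.5654, 0.018, 0.2857]
ee_rot: [-3.139, 0.204, -1.86]
force: [-0.3, 0.5, -1.4]
width: 0.0523
gripper_force: 0.0
```

{"api": "arm_command", "payload": {
  "series": [0, 0, 0, 0.5, 0.8, -0.5, 0.6, 0, 0, 0, 1, 1, -1, 0.6, 0, 0, 0, 1, 1, -1, 0.6, 0, 0, 0, 1, 1, -1, 0.6]
}}

```text
t: 27.0
eef_pos: [0.4341, -0.0677, 0.3637]
ee_rot: [-3.137, 0.204, -1.861]
force: [0.9, 0.5, 0.4]
width: 0.0525
gripper_force: 0.0
```

{"api": "arm_command", "payload": {
  "series": [0, 0, 0, 1, 0, 0, 0.6, 0, 0, 0, 1, 0, 0, 0.6, 0, 0, 0, 1, 0, 0, 0.6]
}}

```text
t: 27.38
eef_pos: [0.4065, -0.1614, 0.3392]
ee_rot: [3.137, 0.202, -1.864]
force: [-0.6, -0.3, -0.1]
width: 0.0525
gripper_force: 0.0
```

```bash
python3 - <<'E'
from h import *
s=arm.get_state();print(s["force"],now()[0],s["t"])
a=arm.grab_frame("top");b=arm.grab_frame("side");cv2.imwrite("pics/e8.png",np.hstack([cv2.resize(a,(400,300)),cv2.resize(b,(400,300))]))
E
```

```text
[-0.6155 -0.2575 -0.1016] [ 0.4065 -0.1614  0.3392] 27.375
```

View pics/e8.png

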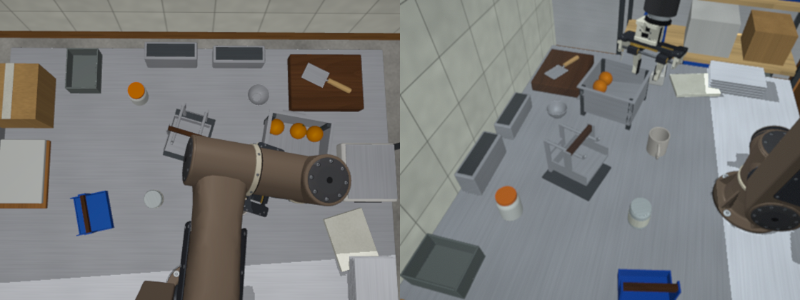

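The tray hangs level across both prongs (side view, about (575,150)). All three oranges are in the hopper, the bystanders are where they were, and the arm is clear, so I'm handing in.

```bash
python3 -c "
from station import arm
print(arm.job_done())"
```

```text
the job is handed in; nothing more can be done
None
```

The job is handed in at about 27 s of the 72 s allowed: all three oranges are in the hopper, the empty tray hangs level across both prongs and the arm is clear, though the judge's verdict was not shown.

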